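# Tip the nuts through the chute into the sprung-flap hopper

### The job

Take the hand chute with the three hex nuts by its fin, rest its spout on the sill of the nut hopper's inlet and press the inlet gently down until its flap opens, then, keeping it pressed, tilt the chute so that all three nuts slide into the hopper. The inlet's height is not known and it is delicate, so feel for it and never press hard on it. Then lay the empty chute down flat on the worktop, clear of the hopper; do not drop it, and do not knock over the small dropper bottle.

Things in the scene. Friction and masses are not known exactly. Their poses are not given: they have to be found in the camera images.
- chute: Black hand chute: straight open trough 150 mm long (x), 31 wide (y), 20 high, walls 2.5, floor 3, inside 26 mm wide; 0.12 to 0.21 kg. Open spout end at x = -75 mm, closed end at +x. Origin: centre of the underside; z up. The three nuts lie in it behind the fin; they start to slide at 15 to 25 degrees of tilt and run out freely at 40. Starts flat, spout roughly towards the robot.
- chute_fin (a point): Grip point in the middle of the chute's fin (axes as the chute, at x = -10, z = 45 mm). The fin stands across the trough: 12 mm thick along x, 32 mm wide along y, from z = 23 to 62 mm above the underside, on a bridge 40 mm long whose top is at 23 mm. Grip from above, fingers closing along the chute's x.
- chute_spout (a point): Lower edge of the spout's open end, on the underside at x = -75 mm (axes as the chute). Lay the spout on the sill from the hopper's +x side, chute in line with the hopper's x axis, with this point 8 to 16 mm past the sill's crest; then tilt by pivoting on the sill, the closed end rising.
- hopper: Nut hopper, fixed: clear container 110 (x) x 100 (y) x 51 mm, walls 4, origin at the centre of its underside, z up. Above it a square grey neck, clamped firmly at a height anywhere in a 36 mm range that no pose shows, and on it a sprung aluminium inlet head open towards the hopper's +x (roughly away from the robot). Nuts that pass the flap fall into the container.
- sill_lowest (a point): Middle of the crest of the inlet's sill for the lowest neck setting, a point fixed to the hopper at x = +26, z = 105 mm; the true crest is 0 to 36 mm higher. The sill is a polished round bar, 8 mm in diameter, along y. The head gives from about 2 N, 3 N more per 10 mm; its flap lets nuts through from 12 mm down (5.5 N); hard stop at 20 mm (8 N). Over 16 N damages it.
- opening_lowest (a point): Centre of the inlet opening (38 x 36 mm, shut by the flap 6 mm below the sill's crest) for the lowest neck setting, a point fixed to the hopper at z = 99 mm; truly 0 to 36 mm higher. Cheeks at both sides (inner faces y = -18 and +18 mm, tops 18 mm above the crest) and a back wall (inner face x = -19 mm, top 22 mm above the crest). The flap opens as the head goes down.
- nut_1: Steel hex nut, 17 mm across flats, 8 mm thick, 11 g, loose, flat in the chute. Origin: centre of its underside, z along its hole. Foremost of the three (20 mm or so behind the chute's fin).
- nut_2: Same kind of nut, the middle one in the chute.
- nut_3: Same kind of nut, nearest the chute's closed end.
- flux_bottle: Small dropper bottle standing loose, 30 mm in diameter, 88 mm high; origin at the centre of its underside, z up.

How it is judged (in metres and radians):
On the way, in this order (a step that is already met when the one before it is completed fails the run):
1. with all three nuts still in it, the chute presses on the hopper's inlet with more than 3 N for 0.2 s (contact force between chute and hopper above 3 N and x of nut_1 in the frame of chute between -0.076 and 0.076 m and y of nut_1 in the frame of chute between -0.018 and 0.018 m and z of nut_1 in the frame of chute between -0.004 and 0.02 m and x of nut_2 in the frame of chute between -0.076 and 0.076 m and y of nut_2 in the frame of chute between -0.018 and 0.018 m and z of nut_2 in the frame of chute between -0.004 and 0.02 m and x of nut_3 in the frame of chute between -0.076 and 0.076 m and y of nut_3 in the frame of chute between -0.018 and 0.018 m and z of nut_3 in the frame of chute between -0.004 and 0.02 m), for 0.2 s.
2. all three nuts are inside the hopper's container while the chute still presses on the inlet (over 1 N) (contact force between chute and hopper above 1 N and x of nut_1 in the frame of hopper between -0.055 and 0.055 m and y of nut_1 in the frame of hopper between -0.05 and 0.05 m and z of nut_1 in the frame of hopper between -0.002 and 0.046 m and x of nut_2 in the frame of hopper between -0.055 and 0.055 m and y of nut_2 in the frame of hopper between -0.05 and 0.05 m and z of nut_2 in the frame of hopper between -0.002 and 0.046 m and x of nut_3 in the frame of hopper between -0.055 and 0.055 m and y of nut_3 in the frame of hopper between -0.05 and 0.05 m and z of nut_3 in the frame of hopper between -0.002 and 0.046 m), for 0.1 s.
At the end, for the whole second after the job is handed in: All three nuts lie inside the hopper's container (below 46 mm, within its walls); the chute lies flat on the worktop, upright within 0.1 rad, underside within 8 mm of the top, at rest and not touching the hopper; the dropper bottle stands (x of nut_1 in the frame of hopper between -0.055 and 0.055 m and y of nut_1 in the frame of hopper between -0.05 and 0.05 m and z of nut_1 in the frame of hopper between -0.002 and 0.046 m and x of nut_2 in the frame of hopper between -0.055 and 0.055 m and y of nut_2 in the frame of hopper between -0.05 and 0.05 m and z of nut_2 in the frame of hopper between -0.002 and 0.046 m and x of nut_3 in the frame of hopper between -0.055 and 0.055 m and y of nut_3 in the frame of hopper between -0.05 and 0.05 m and z of nut_3 in the frame of hopper between -0.002 and 0.046 m and height (world z) of chute between -0.004 and 0.008 m and angle between chute's own z axis and vertical below 0.1 rad and linear speed of chute below 0.02 m/s and contact force between chute and hopper below 0.1 N and angle between flux_bottle's own z axis and vertical below 0.5 rad).
It fails at once if the chute and the hopper press on each other with more than 16 N (contact force between chute and hopper above 16 N).
It fails at once if the dropper bottle is knocked over (angle between flux_bottle's own z axis and vertical above 0.5 rad).
It fails at once if the chute is dropped (falls free faster than 0.6 m/s) (linear speed of chute above 0.6 m/s and contact force between chute and the fingers below 0.1 N and contact force between chute and hopper below 0.1 N).
It also fails if it takes over 64 s, if anything falls off the work surface, if the arm or the gripper's body presses on something with over 40 N, if the wrist force passes 120 N, or if a joint passes its speed limit or range.

### The arm

A 6-joint arm with a two-finger parallel gripper is mounted at the origin on a cart in front of the work surface, level with it; the furniture and walls round the work are solid. World frame = base frame: x ahead of the robot, y to its left, z up, the work surface at z = 0. Lengths are in m, angles in degrees, forces in N, time in s.
With the tool pointing down it reaches from about 0.3 to 0.775 m from the base axis. Payload 14.6 kg.
Tool frame: the origin (TCP) lies on the centre line of the jaws, within the pads' length; the fingertips stand 22 mm ahead of it and the grasp point (between the pads) lies 3 mm ahead of it; z points along the fingers, y is the line along which they close (so a half turn about z gives the same grasp; the last joint's range is limited). The gripper opens to 85 mm and grips with 20 to 120 N. Pads are 22 mm wide; open, the fingers measure 114 mm over their backs; the gripper's body (76 mm by 85 mm) begins 54 mm behind the grasp point. The pads swing forward as they close: fully open they stand 13 mm farther back than shut.
Start: joints at [-70.565, 17.183, 87.147, -0, 75.671, -3.816], TCP at [0.217, -0.505, 0.217] pointing down, gripper open.
Joint ranges: [-173.82, 173.82], [-45.26, 126.66], [13.44, 144.39], [-59.66, 239.66], [0, 175.72], [-146.38, 146.38]. Speed limits (degrees/s): [127.2, 127.2, 147.25, 180, 180, 180].

### API

Orientations are given as a 3x3 rotation matrix whose columns are the frame's x, y, z axes.
In Python, from station import * gives the robot as it stands. The module is installed in compiled form; this text tells all that it offers.
- The arm moves only by the tool arm_command, never from a script. Its argument "targets" is a list of rows, each a list of 7 numbers: the closure in counts, from 0 (fully open) to 255 (shut), then the shift along the world's x, y, z in units of 0.06 m (1.0 is 0.06 m), then the turn, a rotation vector about the world's x, y, z in units of 0.15 rad (1.0 is 0.15 rad). A call has 1 to 20 rows; each row shifts and turns the commanded pose from where the row before left it; what a row does not reach is not made up. A row lasts 1/8 s, in which the tool goes at most 62.5 mm and 10.7 degrees, less where a joint would pass 70% of its speed; a pose out of reach is approached as far as the arm can. A call with a number of a shift or a turn outside -1 to 1 is refused whole. A call with a gripper value outside its range is refused whole. The fingers move at their own pace and stop on an object; "grip_force" is the grip in N (left out, the last holds). Time passes only in rows, so rows that do not move let the fingers close. It gives the time, the measured TCP pose, the force, the opening and the grip force at its end, in the units of the state.
- sense(): the state, without advancing time (a new reading comes with each control period).
- grab_frame(name): name is "scene" or "top" or "wrist"; returns a dict with "frame" (384x512x3 uint8, red, green, blue), "z_map" (384x512 float32, m along the optical axis (not along the pixel's ray), 0 where there is no reading), "fx", "fy", "cx", "cy" (pixels), "dist_coeffs" ([k1, k2, p1, p2, k3] as OpenCV has them; the pictures are not rectified), "rvec" (rotation vector, rad) and "tvec" (3), from world to camera coordinates, as OpenCV has them. Camera axes: x right, y down, z forward; pixel columns grow to the right and rows downward; lengths in m; the calibration is good to about 2 mm. A picture is of the moment at which its call begins.
- sign_off(): hands the job in; it is judged then, once.
The state is a dict: "clock": time; "q": joint angles; "dq": joint speeds; "effort": joint torques, N m; "tool_pos": TCP position; "eef_rot": TCP orientation; "ft_force": force on the tool from outside, world axes, zero at the start; "ft_torque": the same for the moment, N m; "gripper_width": finger opening in m; "finger_force": force on a finger pad.
Only numpy, scipy, OpenCV 4.12 (cv2) and the standard library are available. Lean on these libraries where they do the work, as an engineer would, in place of code of your own. Each camera call takes 0.05 s, during which the arm holds its last target. There are 200 camera calls.

## Working session

There is one attempt and no reset: what is moved stays moved. The work goes in short steps, Python scripts to look and compute and a tool call to move; the robot and the scene stay as the last step left them, time stands still between calls to the robot, and variables do not carry over. Pictures are saved under pics/ and viewed, at most 10 in all, crops included, and the job is handed in when it is done.

Besides the shell and the picture viewer there is one more tool, called after "Call:" as a command line: name --pt "numbers of a row" for each row, then --argument value for the rest. arm_command: Moves the arm, as the interface text tells. Shifts and turns lie within -1 to 1; 1 stands for 0.06 m of shift or 0.15 rad of turn. Its arguments: {"type":"object","properties":{"targets":{"type":"array","items":{"type":"array","items":{"type":"number"}}},"grip_force":{"type":"number"}},"required":["targets"]}

```bash
mkdir -p pics; cat > h.py <<'E'
from station import *
import numpy as np, cv2
def cloud(f):
    K=np.array([[f["fx"],0,f["cx"]],[0,f["fy"],f["cy"]],[0,0,1.]])
    R=cv2.Rodrigues(np.array(f["rvec"],float))[0]; t=np.array(f["tvec"],float).ravel()
    v,u=np.mgrid[0:384,0:512]
    p=cv2.undistortPoints(np.stack([u,v],-1).reshape(-1,1,2).astype(float),K,np.array(f["dist_coeffs"],float)).reshape(384,512,2)
    z=f["z_map"]; P=np.dstack([p[...,0]*z,p[...,1]*z,z])
    W=(P-t)@R; W[z==0]=np.nan
    return W
def save(f,n): cv2.imwrite("pics/"+n+".png",f["frame"][:,:,::-1])
E
python3 - <<'E'
from h import *
a=grab_frame("scene");b=grab_frame("top")
cv2.imwrite("pics/a.png",cv2.resize(np.vstack([a["frame"],b["frame"]])[:,:,::-1],(400*1,600)))
save(a,"scene");save(b,"top")
np.savez("f.npz",a=cloud(a),b=cloud(b))
for f in (a,b):
    R=cv2.Rodrigues(np.array(f["rvec"],float))[0];print(-R.T@np.array(f["tvec"]).ravel(),f["fx"])
s=sense();print(s["clock"],s["ft_force"],s["eef_rot"])
E
```

```text
[ 0.29674353 -0.54985498  0.68871711] 391.71252961644484
[0.50543822 0.00974829 1.04565602] 483.3551469956372
0.1 [ 0.44783385  0.26145159 -0.32211737] [[ 9.18791059e-01  3.94744034e-01 -3.69406414e-04]
 [ 3.94744205e-01 -9.18790550e-01  9.68317449e-04]
 [ 4.28304143e-05 -1.03550246e-03 -9.99999463e-01]]
```

View pics/scene.png

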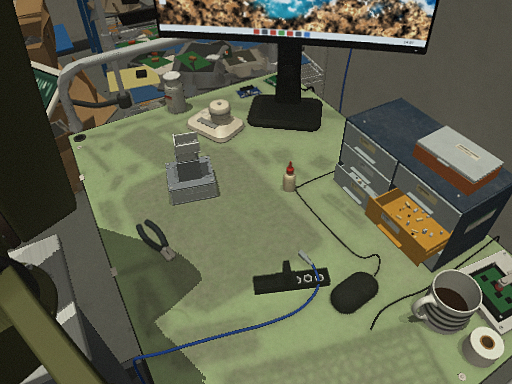

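View pics/top.png

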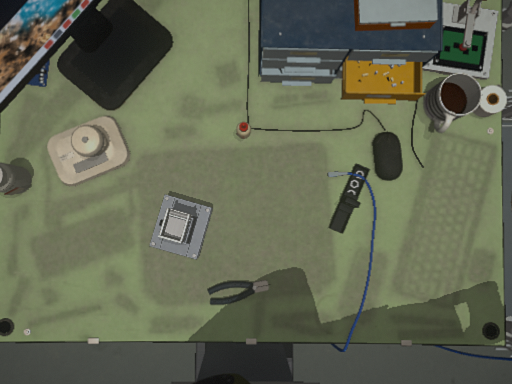

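Scene and top views show the chute (top px ~(335,230) spout to (362,168) closed end), hopper (181,225), and bottle (243,130). A blue cable passes by the chute's closed end.

```bash
python3 - <<'E'
from h import *
d=np.load("f.npz");a,b=d["a"],d["b"]
for n,W,pts in (("top",b,[(335,230),(362,168),(346,205),(350,199),(243,130),(181,225),(178,226),(152,245),(164,192),(212,204),(196,257),(330,173),(374,200),(365,178)]),("scene",a,[(287,268),(255,285),(326,275),(290,180),(187,140),(192,190)])):
    for u,v in pts: print(n,u,v,W[v,u].round(4))
im=cv2.imread("pics/top.png");c1=cv2.resize(im[150:250,310:400],None,fx=4,fy=4,interpolation=2);c2=cv2.resize(im[180:270,140:225],None,fx=4,fy=4,interpolation=2)
o=np.zeros((400,720,3),np.uint8);o[:400,:360]=c1;o[:360,360:700]=c2;cv2.imwrite("pics/c.png",o)
# chute: min area rect of pts z in .012-.03 near
for n,W in(("top",b),("scene",a)):
    x,y,z=np.moveaxis(W,-1,0)
    c=b[199,350]
    for lo,hi in((.01,.03),(.045,.075)):
        m=(abs(x-c[0])<.11)&(abs(y-c[1])<.09)&(z>lo)&(z<hi)
        P=W[m];print(n,"chute",lo,m.sum(),P.mean(0).round(4),cv2.minAreaRect((P[:,:2]*1000).astype(np.float32)))
    c=b[225,181]
    for lo,hi in((.035,.06),(.075,.2)):
        m=(abs(x-c[0])<.11)&(abs(y-c[1])<.11)&(z>lo)&(z<hi)
        P=W[m];print(n,"hop",lo,m.sum(),P.mean(0).round(4),P[:,2].max(),cv2.minAreaRect((P[:,:2]*1000).astype(np.float32)))
E
```

```text
top 335 230 [ 0.4776 -0.1883  0.003 ]
top 362 168 [ 0.6126 -0.2452  0.0074]
top 346 205 [ 0.5315 -0.2079  0.0214]
top 350 199 [ 0.5429 -0.2077  0.0608]
top 243 130 [0.6797 0.0137 0.0672]
top 181 225 [0.486  0.1272 0.1259]
top 178 226 [0.4841 0.1325 0.1285]
top 152 245 [0.4433 0.1937 0.0539]
top 164 192 [ 0.5537  0.1819 -0.0031]
top 212 204 [ 0.5294  0.0781 -0.0011]
top 196 257 [0.4199 0.1048 0.0504]
top 330 173 [ 0.5989 -0.1727  0.0245]
top 374 200 [ 0.5438 -0.2721  0.0049]
top 365 178 [ 0.5898 -0.2481  0.0219]
scene 287 268 [ 0.5371 -0.2159  0.0632]
scene 255 285 [ 0.4838 -0.186   0.0037]
scene 326 275 [ 0.617  -0.2403  0.0083]
scene 290 180 [ 0.6831 -0.0008  0.0416]
scene 187 140 [0.4962 0.1517 0.1335]
scene 192 190 [0.4695 0.0905 0.0372]
top chute 0.01 884 [ 0.5715 -0.2322  0.02  ] ((552.423583984375, -224.8140869140625), (129.09873962402344, 216.74696350097656), 79.0512924194336)
top chute 0.045 109 [ 0.5369 -0.2099  0.0614] ((537.2907104492188, -210.76296997070312), (31.504350662231445, 12.798698425292969), 68.55207824707031)
top hop 0.035 1704 [0.4812 0.134  0.0517] 0.059722248
[... 193 characters left out ...]
142.6934051513672), (61.56935501098633, 57.972103118896484), 74.78387451171875)
scene chute 0.01 1045 [ 0.5595 -0.2249  0.0186] ((550.55078125, -224.858642578125), (126.76866149902344, 215.86981201171875), 79.107177734375)
scene chute 0.045 125 [ 0.5361 -0.2158  0.0591] ((538.02392578125, -213.4939422607422), (30.97695541381836, 12.343156814575195), 69.55818176269531)
scene hop 0.035 1067 [0.4774 0.1195 0.0495] 0.05994270732084818 ((483.6214294433594, 135.86419677734375), (103.83576965332031, 110.64018249511719), 74.68234252929688)
scene hop 0.075 940 [0.4835 0.1268 0.1218] 0.15623764550743294 ((486.769775390625, 136.82257080078125), (55.15327072143555, 59.60387420654297), 73.87872314453125)
```

View pics/c.png

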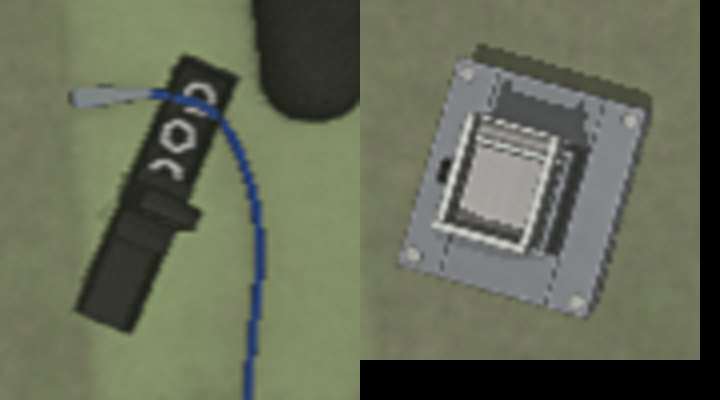

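The crop shows three bright nuts behind the fin, the cable lying over the last nut, and the inlet head open towards +x, with hopper yaw about -15°. Next I move above the fin.

Call:
arm_command --pt "0 0.534 0.488 0 0 0 0.535" --pt "0 0.534 0.488 0 0 0 0.535" --pt "0 0.534 0.488 0 0 0 0.535" --pt "0 0.534 0.488 0 0 0 0.535" --pt "0 0.534 0.488 0 0 0 0.535" --pt "0 0.534 0.488 0 0 0 0.535" --pt "0 0.534 0.488 0 0 0 0.535" --pt "0 0.534 0.488 0 0 0 0.535" --pt "0 0.534 0.488 0 0 0 0.535" --pt "0 0.534 0.488 0 0 0 0.535" --pt "0 0 0 0 0 0 0" --pt "0 0 0 0 0 0 0" --grip_force 60

```text
clock: 1.6
tool_pos: [0.5371, -0.2127, 0.2165]
eef_rot: [[0.355, 0.935, -0.001], [0.935, -0.355, 0.0], [-0.0, -0.001, -1.0]]
ft_force: [-0.9, -0.1, -0.6]
gripper_width: 0.0853
finger_force: 0.0
```

```bash
python3 - <<'E'
from h import *
f=grab_frame("wrist");save(f,"w1");W=cloud(f);np.save("w1.npy",W);s=sense()
print(s["tool_pos"],s["eef_rot"][:,1] if hasattr(s["eef_rot"],'shape') else s["eef_rot"],s["ft_force"],s["q"])
x,y,z=np.moveaxis(W,-1,0)
m=(np.hypot(x-.5376,y+.212)<.03)&(z>.045)&(z<.09);P=W[m]
print(m.sum(),P.mean(0),cv2.minAreaRect((P[:,:2]*1000).astype(np.float32)))
E
```

```text
[ 0.53695124 -0.21308185  0.21669477] [ 9.34576489e-01 -3.55761948e-01 -4.71699666e-04] [-0.1833082   0.02691735 -0.15107935] [-2.52739102e+01  2.07518168e+01  8.24452885e+01 -8.11852386e-03
  7.68293894e+01 -4.43190786e+00]
273 [ 0.53789866 -0.20980267  0.05980984] ((537.4261474609375, -210.991943359375), (31.4389705657959, 11.080863952636719), 69.19921875)
```

View pics/w1.png

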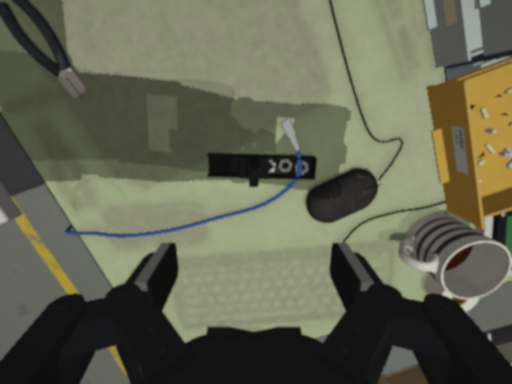

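The wrist view shows the chute at (208–315, 165), with its fin near (253,180) and the cable over nut 3. The tool is aligned with the chute, so I descend and grip.

Call:
arm_command --pt "110 0.005 0.013 -0.7 0 0 0" --pt "110 0.005 0.013 -0.7 0 0 0" --pt "110 0 0 -0.7 0 0 0" --pt "110 0 0 -0.45 0 0 0" --pt "110 0 0 -0.23 0 0 0" --pt "110 0 0 0 0 0 0" --pt "255 0 0 0 0 0 0" --pt "255 0 0 0 0 0 0" --pt "255 0 0 0 0 0 0" --pt "255 0 0 0 0 0 0" --pt "255 0 0 0 0 0 0" --grip_force 60

```text
clock: 3.02
tool_pos: [0.5382, -0.211, 0.0502]
eef_rot: [[0.355, 0.935, 0.0], [0.935, -0.355, -0.0], [-0.0, 0.0, -1.0]]
ft_force: [-0.3, 0.3, -0.1]
gripper_width: -0.0001
finger_force: 0.0
```

```bash
python3 - <<'E'
from h import *
a=grab_frame("scene");b=grab_frame("wrist")
o=np.zeros((320,790,3),np.uint8)
o[:,:400]=cv2.resize(a["frame"][200:328,200:360],(400,320),interpolation=2)
o[:288,405:789]=cv2.resize(b["frame"],(384,288))
cv2.imwrite("pics/d.png",o[:,:,::-1])
s=sense();print(s["gripper_width"],s["finger_force"],s["tool_pos"],s["eef_rot"])
E
```

```text
-0.00010819422204252558 0.0 [ 0.53812668 -0.21096042  0.05009955] [[ 3.54571471e-01  9.35028915e-01  2.49511565e-05]
 [ 9.35028915e-01 -3.54571471e-01  1.79008511e-06]
 [ 1.05207496e-05  2.26953397e-05 -1.00000000e+00]]
```

View pics/d.png

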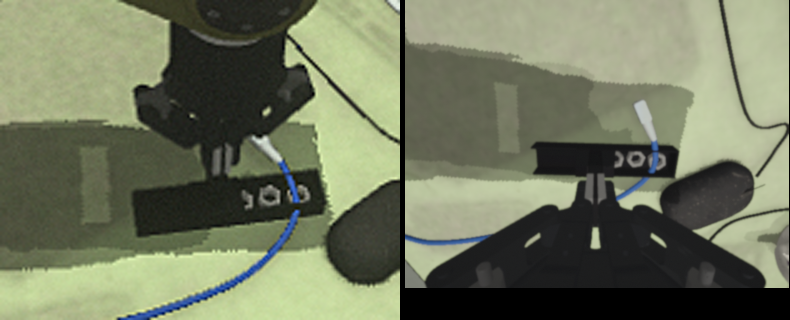

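The scene view shows the shut fingers covering the fin's place. In the wrist view the fin sits just beyond the fingertips, at about (597,160). I measure both now.

```bash
python3 - <<'E'
from h import *
s=sense()
for n in("scene","wrist","top"):
    f=grab_frame(n);W=cloud(f);x,y,z=np.moveaxis(W,-1,0)
    R=cv2.Rodrigues(np.array(f["rvec"],float))[0];print(n,"cam",(-R.T@np.array(f["tvec"]).ravel()).round(3))
    for lo in np.arange(.0,.11,.01):
        m=(np.hypot(x-.538,y+.211)<.045)&(z>lo)&(z<=lo+.01)
        if lo<.03: m&=(np.hypot(x-.538,y+.211)<.02)
        if m.sum()>5:
            P=W[m];c=(P-np.array([.538,-.211,0]))
            a=np.c_[c@[.935,-.355,0],c@[.355,.935,0]]*1000
            print(round(lo,2),m.sum(),"along",np.percentile(a[:,0],[3,50,97]).round(1),"across",np.percentile(a[:,1],[3,50,97]).round(1))
E
```

```text
scene cam [ 0.297 -0.55   0.689]
0.0 42 along [-18.9  -2.1  10.5] across [-19.2 -16.2   6.3]
0.01 35 along [-13.    0.1  10.6] across [-17.8 -16.1 -14.7]
0.02 167 along [-17.3  -6.   18.2] across [-16.7  -3.6  12.4]
0.03 25 along [-5.3 -4.   5.6] across [-17.8 -15.9  12.2]
0.04 22 along [-5.3 -2.6  4.9] across [-17.6 -16.    1.4]
0.05 27 along [-5.3 -1.1  4.6] across [-17.8 -16.1   1.1]
0.06 38 along [-4.9  0.3  6.6] across [-16.4 -11.4  -5.2]
0.07 35 along [-11.6  -2.4  13.3] across [-12.   -8.6   1. ]
0.08 48 along [-11.7  -1.2  14.4] across [-12.3 -10.8  -2.8]
0.09 40 along [-12.3  -2.   13.6] across [-12.7 -10.6  -2. ]
0.1 63 along [-16.2   2.9  23.2] across [-13.3 -11.    4.3]
wrist cam [ 0.566 -0.137  0.206]
0.0 134 along [-12.3  -0.4  13.2] across [14.  14.6 15.2]
0.01 154 along [-12.6   1.1  13.4] across [13.8 14.5 15.2]
0.02 1117 along [-17.9  -0.4  17.9] across [-13.2   2.1  14.9]
0.03 84 along [-5.8 -0.   5.5] across [13.5 15.  15.5]
0.04 100 along [-5.5  0.3  5.5] across [14.  15.  15.5]
0.05 167 along [-5.8 -0.3  5.8] across [ 8.3 14.8 15.5]
0.06 233 along [-5.2  0.3  5.1] across [ 8.3 11.  14.8]
0.07 407 along [-12.6  -0.3  12.5] across [ 6.3  7.6 11.3]
0.08 501 along [-12.8   0.3  12.9] across [ 6.2 10.  11.4]
0.09 472 along [-12.6   0.   12.5] across [ 6.2 10.6 11.4]
0.1 1138 along [-21.2   0.2  21.3] across [-9.2  9.9 13.4]
top cam [0.505 0.01  1.046]
0.0 20 along [-11.4  -0.    8.9] across [14.5 16.5 18.9]
0.01 13 along [-11.9   1.1  12.8] across [14.2 14.9 15.5]
0.02 20 along [-15.7  -8.4  11.1] across [ 9.7 13.3 15.1]
0.03 7 along [-6.2 -2.1  4.5] across [14.  15.1 15.6]
```

```bash
python3 - <<'E'
from h import *
for n in("scene","wrist"):
    W=cloud(grab_frame(n));c=W-np.array([.538,-.211,0]);al=c@[.935,-.355,0];ac=c@[.355,.935,0];z=W[...,2]
    m=(abs(al)<.014)&(abs(al)>.0075)&(abs(ac)<.014)&(z>.03)&(z<.12)
    print(n,np.sort(z[m])[:12].round(4), m.sum(), np.histogram(z[m],bins=np.arange(.03,.1,.005)))
    m=(abs(al)<.006)&(abs(ac)<.009)&(z>.05)&(z<.12);print(np.histogram(z[m],bins=np.arange(.05,.1,.004)))
s=sense();print(s["q"],s["gripper_width"])
E
```

```text
scene [0.0725 0.0734 0.0737 0.0746 0.0749 0.0753 0.0759 0.0761 0.0769 0.0773
 0.0779 0.0785] 91 (array([ 0,  0,  0,  0,  0,  0,  0,  0,  5,  8, 11, 10, 12,  4]), array([0.03 , 0.035, 0.04 , 0.045, 0.05 , 0.055, 0.06 , 0.065, 0.07 ,
       0.075, 0.08 , 0.085, 0.09 , 0.095, 0.1  ]))
(array([2, 3, 4, 2, 1, 1, 1, 0, 0, 0, 0, 0]), array([0.05 , 0.054, 0.058, 0.062, 0.066, 0.07 , 0.074, 0.078, 0.082,
       0.086, 0.09 , 0.094, 0.098]))
wrist [0.0699 0.0703 0.0704 0.0704 0.0705 0.0707 0.0707 0.0709 0.071  0.071
 0.0711 0.0711] 1321 (array([  0,   0,   0,   0,   0,   0,   0,   1,  77, 108, 116, 120, 126,
        12]), array([0.03 , 0.035, 0.04 , 0.045, 0.05 , 0.055, 0.06 , 0.065, 0.07 ,
       0.075, 0.08 , 0.085, 0.09 , 0.095, 0.1  ]))
(array([ 0,  0, 33,  0,  0,  0,  0,  0,  0,  0,  0,  0]), array([0.05 , 0.054, 0.058, 0.062, 0.066, 0.07 , 0.074, 0.078, 0.082,
       0.086, 0.09 , 0.094, 0.098]))
[-2.50406913e+01  3.13646019e+01  9.10102068e+01 -9.77406264e-04
  5.76283140e+01 -4.26960465e+00] -0.00014715105314982426
```

The fingertips stand at z≈0.070 by both cameras. That is about 42 mm higher than the reported TCP implies, so they shut just above the fin. I open, go down a further 42 mm and grip, trusting the cameras.

Call:
arm_command --pt "110 0 0 0 0 0 0" --pt "110 0 0 0 0 0 0" --pt "110 0 0 0 0 0 0" --pt "110 0 0 0 0 0 0" --pt "110 -0.01 0 -0.2 0 0 0" --pt "110 0 0 -0.2 0 0 0" --pt "110 0 0 -0.15 0 0 0" --pt "110 0 0 -0.15 0 0 0" --pt "110 0 0 0 0 0 0" --pt "255 0 0 0 0 0 0" --pt "255 0 0 0 0 0 0" --pt "255 0 0 0 0 0 0" --pt "255 0 0 0 0 0 0" --pt "255 0 0 0 0 0 0" --grip_force 60

```text
clock: 5.12
tool_pos: [0.538, -0.2112, 0.0091]
eef_rot: [[0.355, 0.935, 0.001], [0.935, -0.355, -0.001], [-0.0, 0.002, -1.0]]
ft_force: [-0.3, 0.8, 5.7]
gripper_width: 0.0113
finger_force: 62.5
```

Gripped: the width is 11 mm at 62 N. I slide the chute out from under the cable along its axis, then lift.

Call:
arm_command --pt "255 0 0 0.03 0 0 0" --pt "255 -0.1 0.038 0 0 0 0" --pt "255 -0.18 0.068 0 0 0 0" --pt "255 -0.2 0.076 0 0 0 0" --pt "255 -0.2 0.076 0 0 0 0" --pt "255 -0.2 0.076 0 0 0 0" --pt "255 -0.15 0.057 0 0 0 0" --pt "255 -0.07 0.027 0 0 0 0" --pt "255 0 0 0.1 0 0 0" --pt "255 0 0 0.3 0 0 0" --pt "255 0 0 0.5 0 0 0" --pt "255 0 0 0.5 0 0 0" --pt "255 0 0 0.5 0 0 0" --pt "255 0 0 0.5 0 0 0" --pt "255 0 0 0.4 0 0 0" --pt "255 0 0 0.2 0 0 0" --pt "255 0 0 0 0 0 0"

```text
clock: 7.25
tool_pos: [0.4717, -0.186, 0.1903]
eef_rot: [[0.355, 0.935, 0.001], [0.935, -0.355, -0.0], [-0.0, 0.001, -1.0]]
ft_force: [0.0, -0.5, -2.9]
gripper_width: 0.0115
finger_force: 61.2
```

```bash
cat >> h.py <<'E'
def chute(W,ax,fin):  # points in chute-ish frame about fin guess
    ax=np.asarray(ax)/np.linalg.norm(ax); l=np.array([-ax[1],ax[0]])
    c=W[...,:2]-fin[:2]; return c@ax, c@l, W[...,2]
E
python3 - <<'E'
from h import *
s=sense();t=s["tool_pos"];R=np.array(s["eef_rot"]);print(t,R[:,1],s["ft_force"],s["gripper_width"])
f=grab_frame("wrist");save(f,"w2");W=cloud(f)
al,ac,z=chute(W,R[:2,1],t);z=z-t[2]
for lo,hi in((-.07,-.055),(.045,.072)):
    for zz in(-.03,):
        m=(al>lo)&(al<hi)&(abs(ac)<.03)&(z>-.02)&(z<.04)
        print(lo,m.sum(),"z",np.percentile(z[m],[2,25,50,75,98]).round(4),"ac",np.percentile(ac[m],[2,98]).round(4))
for n in("scene","wrist"):
    W=cloud(grab_frame(n)) if n=="scene" else W
    al,ac,z=chute(W,R[:2,1],t);z=z-t[2]
    m=(al>-.09)&(al<.11)&(abs(ac)<.03)&(z>-.03)&(z<.022);print(n,m.sum(),np.percentile(al[m],[0.5,99.5]),np.percentile(ac[m],[1,99]))
    if m.sum()>20:
        for k in np.arange(-.07,.09,.02):
            q=m&(abs(al-k)<.01); print(round(k,2),q.sum(),z[q].max().round(4) if q.any() else 0,ac[q].min().round(4) if q.any() else 0,ac[q].max().round(4) if q.any() else 0)
E
```

```text
[ 0.47173801 -0.18598292  0.19025646] [ 0.93502294 -0.35458576  0.00101656] [ 0.01240309 -0.47941962 -2.89581135] 0.011481511672430647
-0.07 816 z [-0.0082 -0.0072 -0.0053  0.0046  0.0101] ac [-0.0143  0.0156]
0.045 2335 z [-0.0081 -0.0048  0.0002  0.0049  0.0101] ac [-0.0158  0.0146]
scene 1847 [-0.0621953   0.08499027] [-0.01792104  0.0137921 ]
-0.07 37 0.0111 -0.0171 0.0134
-0.05 280 0.0114 -0.0176 0.0144
-0.03 276 0.0116 -0.018 0.0148
-0.01 203 0.0219 -0.0177 0.0139
0.01 172 0.0217 -0.0184 -0.0011
0.03 263 0.013 -0.0176 0.0145
0.05 263 0.0115 -0.0186 0.0137
0.07 253 0.0117 -0.0184 0.0144
wrist 1847 [-0.0621953   0.08499027] [-0.01792104  0.0137921 ]
-0.07 37 0.0111 -0.0171 0.0134
-0.05 280 0.0114 -0.0176 0.0144
-0.03 276 0.0116 -0.018 0.0148
-0.01 203 0.0219 -0.0177 0.0139
0.01 172 0.0217 -0.0184 -0.0011
0.03 263 0.013 -0.0176 0.0145
0.05 263 0.0115 -0.0186 0.0137
0.07 253 0.0117 -0.0184 0.0144
```

View pics/w2.png

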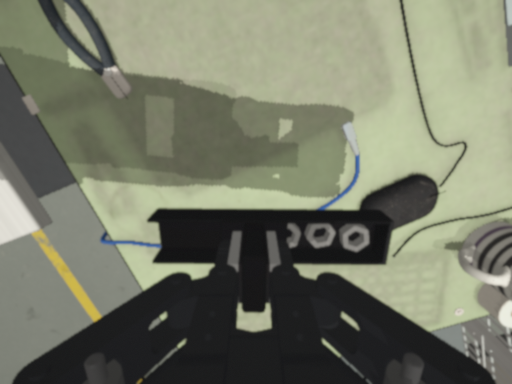

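The wrist view shows the chute held level with the three nuts at (293,236), (320,236) and (354,238), free of the cable. I carry it to a hover in front of the inlet.

Call:
arm_command --pt "255 0.06 0.14 0 0 0 0.02" --pt "255 0.12 0.28 0 0 0 0.04" --pt "255 0.18 0.42 0 0 0 0.06" --pt "255 0.2 0.47 0 0 0 0.067" --pt "255 0.2 0.47 0 0 0 0.067" --pt "255 0.2 0.47 0 0 0 0.067" --pt "255 0.2 0.47 0 0 0 0.067" --pt "255 0.2 0.47 0 0 0 0.067" --pt "255 0.2 0.47 0 0 0 0.067" --pt "255 0.2 0.47 0 0 0 0.067" --pt "255 0.16 0.37 0 0 0 0.053" --pt "255 0.1 0.23 0 0 0 0.034" --pt "255 0.06 0.14 0 0 0 0.02" --pt "255 0 0 0 0 0 0" --pt "255 0 0 0 0 0 0"

```text
clock: 9.22
tool_pos: [0.5962, 0.1058, 0.1899]
eef_rot: [[0.256, 0.967, -0.0], [0.967, -0.256, -0.0], [-0.0, -0.0, -1.0]]
ft_force: [0.8, -1.2, -2.0]
gripper_width: 0.0114
finger_force: 61.2
```

```bash
python3 - <<'E'
from h import *
s=sense();t=s["tool_pos"];R=np.array(s["eef_rot"]);print(t,R[:,1],np.degrees(np.arctan2(R[1,1],R[0,1])),s["ft_force"])
for n in("wrist","scene","top"):
    f=grab_frame(n);save(f,"h_"+n);W=cloud(f);np.save("h_"+n+".npy",W)
    x,y,z=np.moveaxis(W,-1,0)
    m=(np.hypot(x-.484,y-.137)<.05)&(z>.1)&(z<.175);P=W[m]
    if m.sum()<20: print(n,m.sum());continue
    print(n,m.sum(),cv2.minAreaRect((P[:,:2]*1000).astype(np.float32)))
    # hopper frame
    a=np.radians(-15);ex=np.array([np.cos(a),np.sin(a)]);c=P[:,:2]-[.4826,.1372];hx=c@ex;hy=c@[-ex[1],ex[0]]
    for zz in np.arange(.1,.175,.004):
        q=(P[:,2]>=zz)&(P[:,2]<zz+.004)
        if q.sum()>3: print(round(zz,3),q.sum(),"hx",(np.percentile(hx[q],[2,98])*1e3).round(1),"hy",(np.percentile(hy[q],[2,50,98])*1e3).round(1))
E
```

```text
[0.59618178 0.10576721 0.18989998] [ 9.66720235e-01 -2.55835851e-01 -6.55182124e-05] -14.823118911805587 [ 0.77660352 -1.15258643 -2.03572504]
wrist 5333 ((485.7509765625, 142.45281982421875), (52.5003662109375, 59.19968795776367), 74.81739807128906)
0.1 359 hx [-25.6  25.4] hy [-14.9  23.3  27.2]
0.104 115 hx [-26.2  24.8] hy [ 3.7 22.6 26.3]
0.108 45 hx [-21.2  17. ] hy [21.2 21.5 21.8]
0.112 48 hx [-20.9  12.2] hy [21.3 21.5 21.8]
0.116 22 hx [-18.8  13.7] hy [21.4 21.6 21.9]
0.12 73 hx [-21.1  30.8] hy [-16.9   3.4  24.3]
0.124 1613 hx [-20.7  30.5] hy [-16.6  -0.8  23.5]
0.128 470 hx [-20.7  29.8] hy [-16.9   2.2  23.7]
0.132 369 hx [-20.5  30.4] hy [-17.2  -2.5  23.8]
0.136 324 hx [-20.5  30.6] hy [-17.1  -2.5  23.7]
0.14 358 hx [-20.6  30.6] hy [-17.4  -2.2  23.7]
0.144 367 hx [-20.8  30.6] hy [-17.3  -3.3  23.7]
0.148 829 hx [-20.6  29.9] hy [-19.7   7.3  23.6]
0.152 341 hx [-23.7 -19.1] hy [-19.2   3.   23.2]
scene 752 ((486.3476257324219, 134.8105010986328), (52.06643295288086, 58.788169860839844), 75.2002944946289)
0.1 56 hx [-25.   27.8] hy [-27.  -23.7   5.3]
0.104 66 hx [-24.8  27. ] hy [-26.2 -18.9  20.6]
0.108 22 hx [-17.1  20.4] hy [-22.  -18.9 -17.1]
0.112 26 hx [-18.3  21.6] hy [-22.9 -18.9 -16.6]
0.116 24 hx [-16.6  20. ] hy [-21.2 -19.  -16.6]
0.12 31 hx [-19.1  19.3] hy [-21.4 -18.9  -2.1]
0.124 59 hx [-14.7  32.9] hy [-23.3  16.   21.9]
0.128 63 hx [-19.7  31.3] hy [-23.6   7.7  21.2]
0.132 72 hx [-18.8  32.4] hy [-22.7 -19.4  20.8]
0.136 64 hx [-18.9  31.8] hy [-22.3  16.   22. ]
0.14 73 hx [-18.   31.7] hy [-22.5 -18.7  21.2]
0.144 66 hx [-19.5  33.1] hy [-22.9 -18.6  21.1]
0.148 94 hx [-18.1  32.2] hy [-22.6 -17.9  22.2]
0.152 31 hx [-21.5  28.1] hy [-22.9  -3.   21.1]
0.156 5 hx [-21.7 -18.8] hy [-14.2  -2.5  14.1]
top 0
```

View pics/h_wrist.png

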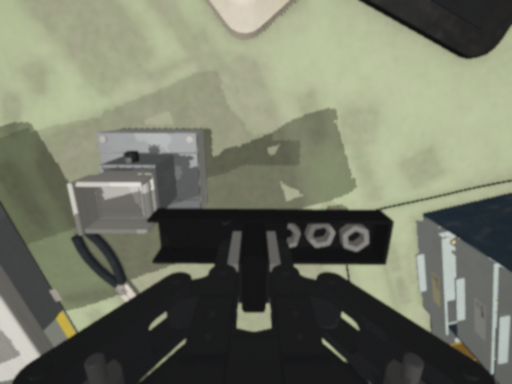

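The wrist view shows the inlet head at (75–160, 170–235) in front of the spout, in line with it. The depth data put the flap at z≈0.125 and the cheek tops at ≈0.150, so the crest is at ≈0.132. I move the spout over the sill, just above the cheeks, and check the alignment.

Call:
arm_command --pt "255 -0.1 0.032 0 0 0 0" --pt "255 -0.15 0.048 0 0 0 0" --pt "255 -0.15 0.048 0 0 0 0" --pt "255 -0.13 0.042 0 0 0 0" --pt "255 -0.08 0.025 -0.1 0 0 0" --pt "255 0 0 -0.2 0 0 0" --pt "255 0 0 -0.15 0 0 0" --pt "255 0 0 0 0 0 0"

```text
clock: 10.38
tool_pos: [0.5594, 0.1179, 0.1617]
eef_rot: [[0.255, 0.967, -0.002], [0.967, -0.255, -0.0], [-0.001, -0.002, -1.0]]
ft_force: [-0.4, 0.4, -2.2]
gripper_width: 0.0114
finger_force: 61.1
```

```bash
python3 - <<'E'
from h import *
s=sense();t=s["tool_pos"];R=np.array(s["eef_rot"]);print(t,s["ft_force"])
f=grab_frame("wrist");W=cloud(f)
a=np.radians(-15);ex=np.array([np.cos(a),np.sin(a)]);ey=np.array([-ex[1],ex[0]])
c=W[...,:2]-[.4826,.1372];hx=c@ex*1e3;hy=c@ey*1e3;z=W[...,2]*1e3
m=(hx>-30)&(hx<40)&(abs(hy)<32)&(z>144)&(z<185)
import collections
for x0 in range(-26,40,6):
    q=m&(hx>=x0)&(hx<x0+6)
    for n,k in(("cheek",q&(z<157)),("chute",q&(z>161))):
        if k.sum()>5: print(x0,n,k.sum(),"z",np.percentile(z[k],[2,98]).round(1),"hy",np.sort(np.histogram(hy[k],bins=np.arange(-32,33,2))[0].nonzero()[0]*2-32).tolist(),np.percentile(hy[k],[1,99]).round(1))
cv2.imwrite("pics/n.png",cv2.resize(f["frame"][140:290,60:310],(750,450),interpolation=2)[:,:,::-1])
E
```

```text
[0.55944043 0.11785117 0.16167707] [-0.41751357  0.35912586 -2.24968327]
-26 cheek 737 z [144.4 155.1] hy [-22, -20, -18, -16, -14, -12, -10, -8, -6, -4, -2, 0, 2, 4, 6, 8, 10, 12, 14, 16, 18, 20, 22] [-19.3  23.5]
-20 cheek 172 z [144.4 154.3] hy [-20, -18, -16, -14, -10, -8, -6, -4, 0, 2, 4, 6, 8, 10, 14, 16, 18, 20, 22, 24] [-19.4  23.8]
-14 cheek 139 z [144.1 151.2] hy [-22, -20, -18, 20, 22] [-20.3  23.6]
-8 cheek 146 z [144.3 151.1] hy [-22, -20, -18, -16, 20, 22] [-20.6  23.7]
-2 cheek 142 z [144.1 151.1] hy [-22, -20, -18, 20, 22] [-20.5  23.8]
4 cheek 139 z [144.5 151. ] hy [-22, -20, -18, -16, 18, 20, 22] [-20.3  23.8]
10 cheek 158 z [145.6 155.9] hy [-20, -18, -14, -12, -10, -8, -6, -4, -2, 0, 2, 4, 6, 14, 16, 18, 20, 22] [-17.2  23.6]
10 chute 52 z [161.5 171.9] hy [-16, -14, -12, 14, 16] [-14.   16.4]
16 cheek 329 z [145.4 156.1] hy [-14, -12, -10, -8, -6, -4, -2, 0, 2, 4, 6, 14, 16, 18, 20, 22] [-12.8  23.5]
16 chute 195 z [161.1 172.2] hy [-16, -14, -12, 14, 16] [-14.   16.7]
22 cheek 324 z [146.  156.3] hy [-14, -12, -10, -8, -6, -4, -2, 0, 2, 4, 6, 14, 16, 18, 20, 22] [-12.6  23.5]
22 chute 194 z [161.4 172. ] hy [-16, -14, -12, 14, 16] [-14.   16.7]
28 cheek 289 z [146.1 156.3] hy [-14, -12, -10, -8, -6, -4, -2, 0, 2, 4, 14, 16, 18, 20, 22] [-12.6  23.4]
28 chute 202 z [161.3 172.1] hy [-16, -14, -12, 12, 14, 16] [-14.6  16.6]
34 cheek 245 z [153.3 156.1] hy [-14, -12, -10, -8, -6, -4, -2, 0, 2, 4, 6, 14, 16] [-12.8  16.3]
34 chute 207 z [161.4 172. ] hy [-16, -14, -12, 12, 14, 16] [-14.6  16.5]
```

View pics/n.png

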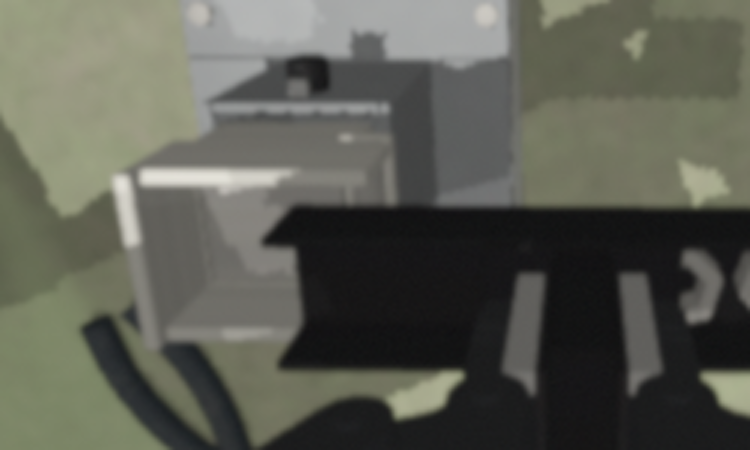

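The wrist crop shows the spout end between the cheeks, well centred at lateral ≈1.1 mm against ≈1.3 mm for the inlet, and about 12 mm past the sill. Now I go down and feel for contact.

Call:
arm_command --pt "255 0 0 -0.1 0 0 0" --pt "255 0 0 -0.08 0 0 0" --pt "255 0 0 -0.06 0 0 0" --pt "255 0 0 -0.05 0 0 0" --pt "255 0 0 0 0 0 0" --pt "255 0 0 0 0 0 0"

```text
clock: 11.18
tool_pos: [0.5598, 0.118, 0.1456]
eef_rot: [[0.255, 0.967, 0.0], [0.967, -0.255, 0.0], [0.0, 0.0, -1.0]]
ft_force: [-0.3, -0.0, -2.9]
gripper_width: 0.0112
finger_force: 61.1
```

Call:
arm_command --pt "255 0 0 -0.03 0 0 0" --pt "255 0 0 -0.03 0 0 0" --pt "255 0 0 -0.03 0 0 0" --pt "255 0 0 -0.03 0 0 0" --pt "255 0 0 0 0 0 0" --pt "255 0 0 0 0 0 0"

```text
clock: 11.92
tool_pos: [0.5598, 0.118, 0.1384]
eef_rot: [[0.255, 0.967, 0.0], [0.967, -0.255, 0.0], [0.0, 0.0, -1.0]]
ft_force: [0.1, 0.6, 0.4]
gripper_width: 0.011
finger_force: 61.2
```

Contact: about 3 N at TCP z = 0.138. I press on gently in two steps.

Call:
arm_command --pt "255 0 0 -0.03 0 0 0" --pt "255 0 0 -0.03 0 0 0" --pt "255 0 0 -0.03 0 0 0" --pt "255 0 0 -0.02 0 0 0" --pt "255 0 0 0 0 0 0" --pt "255 0 0 0 0 0 0"

```text
clock: 12.68
tool_pos: [0.5598, 0.118, 0.1318]
eef_rot: [[0.255, 0.967, 0.0], [0.967, -0.255, 0.0], [0.0, 0.0, -1.0]]
ft_force: [0.7, -0.4, 2.3]
gripper_width: 0.011
finger_force: 61.3
```

Call:
arm_command --pt "255 0 0 -0.03 0 0 0" --pt "255 0 0 -0.03 0 0 0" --pt "255 0 0 -0.025 0 0 0" --pt "255 0 0 0 0 0 0" --pt "255 0 0 0 0 0 0"

```text
clock: 13.3
tool_pos: [0.5598, 0.118, 0.1267]
eef_rot: [[0.255, 0.967, 0.0], [0.967, -0.255, 0.0], [0.0, 0.0, -1.0]]
ft_force: [0.9, -1.0, 3.1]
gripper_width: 0.0114
finger_force: 61.3
```

```bash
python3 - <<'E'
from h import *
s=sense();t=s["tool_pos"];R=np.array(s["eef_rot"]);print(t,s["ft_force"],s["ft_torque"])
W=cloud(grab_frame("wrist"));al,ac,z=chute(W,R[:2,1],t)
m=(abs(ac)<.02)&(al>-.07)&(al<.09)&(z>t[2]+.004)&(z<t[2]+.016)
for k in np.arange(-.06,.09,.02):
    q=m&(abs(al-k)<.01);print(round(k,2),q.sum(),(np.percentile(z[q],97)-t[2]).round(4),ac[q].max().round(4))
a=np.radians(-15);ex=np.array([np.cos(a),np.sin(a)]);c=W[...,:2]-[.4826,.1372];hx=c@ex*1e3;hy=c@[-ex[1],ex[0]]*1e3
q=(hx>-18)&(hx<8)&((hy>20)&(hy<24))&(W[...,2]>.11);print("cheek top",np.percentile(W[...,2][q],95))
E
```

```text
[0.55976677 0.11802301 0.12668492] [ 0.90626118 -1.04600761  3.10552807] [-0.05146121  0.02317377 -0.0117991 ]
-0.06 568 0.0104 0.02
-0.04 512 0.0106 0.0199
-0.02 521 0.0136 0.0155
0.0 347 0.0145 0.0155
0.02 508 0.0135 0.0153
0.04 438 0.0105 0.0151
0.06 472 0.0103 0.015
0.08 654 0.0103 0.0147
cheek top 0.13532359967807858
```

The head is down about 15 mm by the camera, with about 6 N on it. I try a small tilt (0.07 rad) about the sill, with a wrist-camera check before and after, to find out where the true TCP lies for turning.

```bash
cat >> h.py <<'E'
def campose():
    f=grab_frame("wrist");R=cv2.Rodrigues(np.array(f["rvec"],float))[0];return R.T,-R.T@np.array(f["tvec"],float).ravel()
E
python3 - <<'E'
from h import *
R,c=campose();s=sense();np.savez("p0.npz",R=R,c=c,t=s["tool_pos"],T=np.array(s["eef_rot"]))
E
```

Call:
arm_command --pt "255 -0.006 0.0015 0.02 -0.04 -0.15 0" --pt "255 -0.006 0.0015 0.02 -0.04 -0.15 0" --pt "255 -0.006 0.0015 0.02 -0.04 -0.15 0" --pt "255 0 0 0 0 0 0" --pt "255 0 0 0 0 0 0"

```text
clock: 14.02
tool_pos: [0.5584, 0.1184, 0.1301]
eef_rot: [[0.255, 0.965, 0.067], [0.967, -0.255, -0.018], [-0.0, 0.069, -0.998]]
ft_force: [-0.8, 0.0, 4.0]
gripper_width: 0.0111
finger_force: 61.5
```

```bash
python3 - <<'E'
from h import *
R,c=campose();s=sense();d=np.load("p0.npz");T=np.array(s["eef_rot"]);t=np.array(s["tool_pos"])
print(t-d["t"],s["ft_force"],cv2.Rodrigues(T@d["T"].T)[0].ravel(),cv2.Rodrigues(R@d["R"].T)[0].ravel())
# camera position in tool frame before and after, and T point predicted from the camera motion
print("cam in tool",d["T"].T@(d["c"]-d["t"]),T.T@(c-t))
D=R@d["R"].T
for L in(0,-.02,-.042):
    p=d["t"]+d["T"][:,2]*L
    print("A L",L,"moved by", (c+D@(p-d["c"]))-p, "reported", (t+T[:,2]*L)-p)
print("B", (c+D@(d["t"]+[0,0,.042]-d["c"]))-(d["t"]+[0,0,.042]))
E
```

```text
[-0.00132357  0.00032725  0.00340507] [-0.55565941 -0.10492129  4.96569622] [-1.78751133e-02 -6.65848937e-02 -6.61911929e-05] [-1.78933102e-02 -6.66794424e-02  6.02179927e-05]
cam in tool [ 7.91224588e-02  6.39945290e-06 -1.55880484e-01] [ 7.91461089e-02 -1.24072566e-04 -1.55941459e-01]
A L 0 moved by [-0.00142289  0.00037971  0.00345774] reported [-0.00132357  0.00032725  0.00340507]
A L -0.02 moved by [-0.00275542  0.00073724  0.00340975] reported [-0.00265419  0.00068451  0.00335722]
A L -0.042 moved by [-0.0042212   0.00113054  0.00335697] reported [-0.00411787  0.00107749  0.00330459]
B [-0.00422122  0.00113054  0.00335768]
```

The reported TCP moves rigidly with the camera, so pivoting with the reported TCP is right. I compute the tilt increments.

```bash
python3 - <<'E'
import numpy as np
v=np.array([.053,.0134]);th=.07+.066*np.arange(0,11)
p=np.array([v[0]*np.cos(th)-v[1]*np.sin(th),v[0]*np.sin(th)+v[1]*np.cos(th)])
d=np.diff(p)/.06
for a,b in d.T: print([255,round(a*.9659,3),round(-a*.2588,3),round(b,3),round(-.066/.15*.2588,3),round(-.066/.15*.9659,3),0])
E
```

```text
[255, np.float64(-0.02), np.float64(0.005), np.float64(0.056), -0.114, -0.425, 0]
[255, np.float64(-0.024), np.float64(0.006), np.float64(0.055), -0.114, -0.425, 0]
[255, np.float64(-0.027), np.float64(0.007), np.float64(0.053), -0.114, -0.425, 0]
[255, np.float64(-0.03), np.float64(0.008), np.float64(0.051), -0.114, -0.425, 0]
[255, np.float64(-0.033), np.float64(0.009), np.float64(0.049), -0.114, -0.425, 0]
[255, np.float64(-0.037), np.float64(0.01), np.float64(0.047), -0.114, -0.425, 0]
[255, np.float64(-0.039), np.float64(0.011), np.float64(0.044), -0.114, -0.425, 0]
[255, np.float64(-0.042), np.float64(0.011), np.float64(0.041), -0.114, -0.425, 0]
[255, np.float64(-0.045), np.float64(0.012), np.float64(0.038), -0.114, -0.425, 0]
[255, np.float64(-0.047), np.float64(0.013), np.float64(0.035), -0.114, -0.425, 0]
```

Call:
arm_command --pt "255 -0.02 0.005 0.056 -0.114 -0.425 0" --pt "255 -0.024 0.006 0.055 -0.114 -0.425 0" --pt "255 -0.027 0.007 0.053 -0.114 -0.425 0" --pt "255 0 0 0 0 0 0"

```text
clock: 14.58
tool_pos: [0.5539, 0.1196, 0.1401]
eef_rot: [[0.255, 0.933, 0.255], [0.967, -0.245, -0.068], [-0.001, 0.264, -0.964]]
ft_force: [-1.8, 0.4, 4.8]
gripper_width: 0.0114
finger_force: 62.4
```

Call:
arm_command --pt "255 -0.03 0.008 0.058 -0.114 -0.425 0" --pt "255 -0.033 0.009 0.056 -0.114 -0.425 0" --pt "255 -0.037 0.01 0.051 -0.114 -0.425 0" --pt "255 -0.039 0.011 0.047 -0.114 -0.425 0" --pt "255 0 0 0 0 0 0"

```text
clock: 15.2
tool_pos: [0.5456, 0.1217, 0.1523]
eef_rot: [[0.256, 0.835, 0.488], [0.967, -0.219, -0.132], [-0.003, 0.506, -0.863]]
ft_force: [-4.6, 0.9, 5.0]
gripper_width: 0.0113
finger_force: 62.4
```

Call:
arm_command --pt "255 -0.042 0.011 0.058 -0.114 -0.425 0" --pt "255 -0.045 0.012 0.052 -0.114 -0.425 0" --pt "255 -0.047 0.013 0.042 -0.114 -0.425 0" --pt "255 0 0 0 0 0 0" --pt "255 0 0 0 0 0 0" --pt "255 0 0 0 0 0 0" --pt "255 0 0 0 0 0 0"

```text
clock: 16.08
tool_pos: [0.538, 0.1233, 0.1613]
eef_rot: [[0.258, 0.723, 0.641], [0.966, -0.19, -0.174], [-0.004, 0.664, -0.747]]
ft_force: [-8.5, 1.5, 3.9]
gripper_width: 0.0116
finger_force: 62.3
```

```bash
python3 - <<'E'
from h import *
s=sense();t=s["tool_pos"];print(t,s["ft_force"])
a=grab_frame("scene");b=grab_frame("wrist")
o=np.zeros((400,790,3),np.uint8);o[:,:400]=cv2.resize(a["frame"][100:230,130:260],(400,400),interpolation=2)
o[:293,400:]=cv2.resize(b["frame"],(390,293));cv2.imwrite("pics/t.png",o[:,:,::-1])
E
```

```text
[0.53795627 0.12333745 0.16130011] [-8.54437675  1.46406352  3.8586311 ]
```

View pics/t.png

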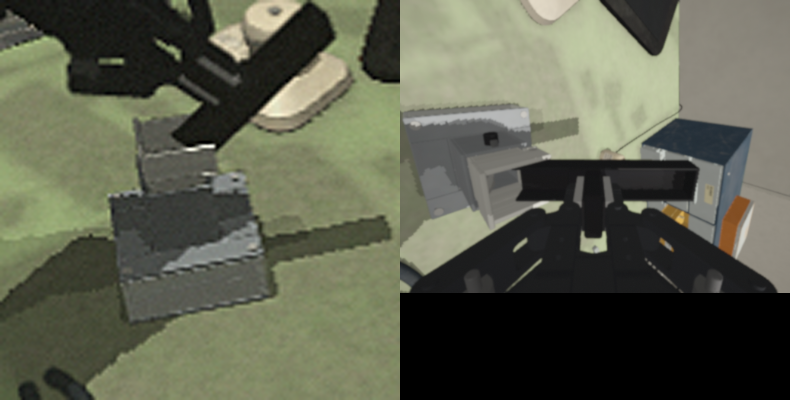

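The scene crop shows the chute tilted about 42° on the pressed sill. In the wrist view no nuts remain behind the fin. I zoom in on the front of the trough and on the container.

```bash
python3 - <<'E'
from h import *
b=grab_frame("wrist");a=grab_frame("scene")
o=np.zeros((560,800,3),np.uint8);o[:330,:]=cv2.resize(b["frame"][180:280,60:302],(800,330),interpolation=2)
o[330:,:400]=cv2.resize(a["frame"][150:208,160:260],(400,230),interpolation=2)
o[330:,400:]=cv2.resize(b["frame"][130:245,0:200],(400,230),interpolation=2)
cv2.imwrite("pics/u.png",np.clip(o[:,:,::-1]*1.6,0,255).astype(np.uint8))
print(sense()["ft_force"])
E
```

```text
[-8.52272787  1.95608622  3.97119072]
```

View pics/u.png

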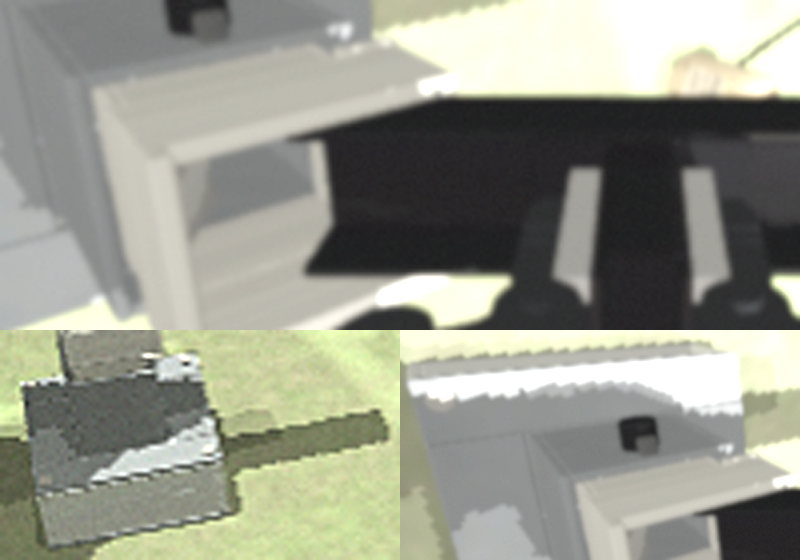

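The trough ahead of and behind the fin looks empty, the flap is open, and no nut sits in the inlet. I add a little tilt and a short wait to be sure nothing hangs under the bridge.

Call:
arm_command --pt "255 -0.055 0.014 0.045 -0.114 -0.425 0" --pt "255 -0.02 0.005 0.02 -0.04 -0.15 0" --pt "255 0 0 0 0 0 0" --pt "255 0 0 0 0 0 0" --pt "255 0 0 0 0 0 0" --pt "255 0 0 0 0 0 0"

```text
clock: 17.02
tool_pos: [0.5346, 0.1243, 0.1753]
eef_rot: [[0.255, 0.674, 0.693], [0.967, -0.177, -0.185], [-0.002, 0.717, -0.697]]
ft_force: [-3.4, -0.3, -0.4]
gripper_width: 0.0114
finger_force: 61.8
```

```bash
python3 - <<'E'
from h import *
s=sense();print(s["ft_force"],s["tool_pos"])
a=np.radians(-15);ex=np.array([np.cos(a),np.sin(a)])
W=cloud(grab_frame("wrist"));T=np.array(s["eef_rot"]);p=(W-s["tool_pos"])@T*1e3  # tool x, y(along chute), z
# trough floor: chute z = -tool z ; look at height above floor (underside at tool z ~ +9.5)
h=9.5-p[...,2]
for k in range(-64,84,8):
    m=(p[...,1]>=k)&(p[...,1]<k+8)&(abs(p[...,0])<12)&(h>-3)&(h<22)
    if m.sum()>10: print(k,m.sum(),np.percentile(h[m],[5,50,95]).round(1))
E
```

```text
[-3.36393838 -0.26339575 -0.39086147] [0.53460327 0.12429614 0.17526051]
-64 266 [1.9 2.8 3.8]
-56 267 [1.9 2.8 3.9]
-48 266 [2.  2.8 3.7]
-40 262 [1.8 2.8 3.6]
-32 261 [1.7 2.7 3.6]
-24 26 [ 2.2 21.1 21.9]
-16 15 [21.4 21.6 22. ]
8 21 [21.4 21.8 22. ]
16 92 [ 1.6  2.7 21.9]
24 262 [1.6 2.5 3.4]
32 258 [1.6 2.5 3.6]
40 260 [1.5 2.4 3.4]
48 257 [1.4 2.4 3.3]
56 251 [1.4 2.4 3.4]
64 254 [1.5 2.4 3.5]
72 251 [1.6 2.3 3.4]
80 559 [ 2.6 14.3 19.7]
```

The trough floor is bare along all the visible length. The tool ended about 10 mm higher than commanded, so I re-press gently to make sure the flap is open again before leaving.

Call:
arm_command --pt "255 0 0 0 0 0 0" --pt "255 0 0 -0.04 0 0 0" --pt "255 0 0 -0.04 0 0 0" --pt "255 0 0 0 0 0 0"

```text
clock: 17.58
tool_pos: [0.5348, 0.1244, 0.1725]
eef_rot: [[0.255, 0.677, 0.691], [0.967, -0.177, -0.183], [-0.001, 0.715, -0.7]]
ft_force: [-2.9, -0.3, 1.7]
gripper_width: 0.0113
finger_force: 61.9
```

Call:
arm_command --pt "255 0 0 -0.04 0 0 0" --pt "255 0 0 -0.04 0 0 0" --pt "255 0 0 0 0 0 0" --pt "255 0 0 0 0 0 0" --pt "255 0 0 0 0 0 0"

```text
clock: 18.2
tool_pos: [0.535, 0.1244, 0.1698]
eef_rot: [[0.254, 0.679, 0.688], [0.967, -0.178, -0.182], [-0.001, 0.712, -0.702]]
ft_force: [-2.9, -0.9, 1.4]
gripper_width: 0.0112
finger_force: 62.0
```

```bash
python3 - <<'E'
from h import *
s=sense();print(s["ft_force"],s["tool_pos"])
f=grab_frame("wrist");W=cloud(f)
a=np.radians(-15);ex=np.array([np.cos(a),np.sin(a)]);c=W[...,:2]-[.4826,.1372];hx=c@ex*1e3;hy=c@[-ex[1],ex[0]]*1e3;z=W[...,2]*1e3
q=(hx>-18)&(hx<8)&(hy>20)&(hy<24)&(z>100);print("cheek top",np.percentile(z[q],95))
q=(hx>-16)&(hx<25)&(abs(hy-1)<16)&(z<150);print("in opening z",np.histogram(z[q],bins=range(0,155,10)))
E
```

```text
[-2.93571243 -0.92128487  1.44056562] [0.53497445 0.12435321 0.1697729 ]
cheek top 258.8257006793779
in opening z (array([ 30,   2,   0,   0,   2,   1,   5,  28,  18,  85, 510, 223, 660,
       510, 373]), array([  0,  10,  20,  30,  40,  50,  60,  70,  80,  90, 100, 110, 120,
       130, 140, 150]))
```

```bash
python3 - <<'E'
from h import *
s=sense();print(np.round(s["q"],1),s["dq"])
W=cloud(grab_frame("wrist"));S=cloud(grab_frame("scene"))
a=np.radians(-15);ex=np.array([np.cos(a),np.sin(a)])
for W in(W,S):
    c=W[...,:2]-[.4826,.1372];hx=c@ex*1e3;hy=c@[-ex[1],ex[0]]*1e3;z=W[...,2]*1e3
    q=(hx>-25)&(hx<5)&(z>105)&(z<175)&(abs(hy)<26)
    for lo in(-26,-22,-18,18,22): 
        k=q&(hy>=lo)&(hy<lo+4);print(lo,k.sum(),np.percentile(z[k],[50,90,98]).round(1) if k.any() else "")
    k=q&(hx>-25)&(hx<-18);print("back",np.percentile(z[k],[90,98]).round(1))
    k=(hx>-16)&(hx<25)&(abs(hy-1)<14)&(z>60)&(z<130)
    for x0 in range(-16,24,5):
        j=k&(hx>=x0)&(hx<x0+5); 
        if j.sum()>3: print(" hx",x0,j.sum(),np.percentile(z[j],[5,50,95]).round(1))
E
```

```text
[ 20.4   6.9 118.1 -59.6  28.4  82.6] [-0.07602795  0.02861806 -0.05633707  0.03368539 -0.01014271 -0.0581471 ]
-26 0 
-22 162 [142.8 146.4 147.2]
-18 1242 [131.3 142.8 147. ]
18 569 [133.8 146.  147.3]
22 997 [134.7 143.  146.1]
back [147.1 147.8]
 hx -11 155 [109.2 110.8 112.6]
 hx -6 148 [106.1 107.9 109.4]
 hx -1 130 [102.9 104.9 106.5]
 hx 4 139 [ 99.9 102.1 129.1]
 hx 9 174 [ 98.8 119.4 128.4]
 hx 14 377 [ 98.1 121.9 126.2]
 hx 19 282 [ 77.4 127.1 129.6]
-26 23 [133.1 143.1 145.3]
-22 133 [127.7 143.4 145.9]
-18 16 [115.8 147.2 148.8]
18 82 [131.3 142.9 145.4]
22 8 [141.5 144.6 146.3]
back [149.2 149.8]
 hx 9 4 [124.8 127.8 129.4]
 hx 14 5 [120.6 127.2 128.9]
```

Joint 4 sits at its limit (-59.6°), which explains the deviation. I ease back to about 40° and press again to be sure of the flap.

Call:
arm_command --pt "255 0.022 -0.006 -0.016 0.055 0.205 0" --pt "255 0.022 -0.006 -0.016 0.055 0.205 0" --pt "255 0.022 -0.006 -0.016 0.055 0.205 0" --pt "255 0 0 0 0 0 0" --pt "255 0 0 -0.03 0 0 0" --pt "255 0 0 -0.03 0 0 0" --pt "255 0 0 0 0 0 0"

```text
clock: 19.23
tool_pos: [0.539, 0.1234, 0.1633]
eef_rot: [[0.254, 0.742, 0.621], [0.967, -0.195, -0.163], [-0.0, 0.642, -0.767]]
ft_force: [-2.4, 1.8, 3.4]
gripper_width: 0.0114
finger_force: 62.4
```

Call:
arm_command --pt "255 0 0 -0.03 0 0 0" --pt "255 0 0 -0.02 0 0 0" --pt "255 0 0 0 0 0 0" --pt "255 0 0 0 0 0 0" --pt "255 0 0 0 0 0 0" --pt "255 0 0 0 0 0 0"

```text
clock: 19.98
tool_pos: [0.539, 0.1233, 0.1603]
eef_rot: [[0.254, 0.742, 0.621], [0.967, -0.195, -0.163], [-0.0, 0.642, -0.767]]
ft_force: [-2.4, 1.5, 4.4]
gripper_width: 0.0114
finger_force: 62.4
```

```bash
python3 - <<'E'
from h import *
s=sense();print(s["ft_force"],np.round(s["q"],1),s["tool_pos"])
W=cloud(grab_frame("wrist"))
a=np.radians(-15);ex=np.array([np.cos(a),np.sin(a)])
c=W[...,:2]-[.4826,.1372];hx=c@ex*1e3;hy=c@[-ex[1],ex[0]]*1e3;z=W[...,2]*1e3
k=(hx>-25)&(hx<-18)&(z>105)&(z<175)&(abs(hy)<26);print("back",np.percentile(z[k],[90,98]).round(1))
k=(hx>-16)&(hx<25)&(abs(hy-1)<14)&(z>20)&(z<135)
for x0 in range(-16,24,4):
    j=k&(hx>=x0)&(hx<x0+4)
    if j.sum()>3: print(" hx",x0,j.sum(),np.percentile(z[j],[2,25,50,75,98]).round(1))
p=(W-s["tool_pos"])@np.array(s["eef_rot"])*1e3;h=9.5-p[...,2]
for k in(-64,-48,-32,20,30,40,60,72):
    m=(p[...,1]>=k)&(p[...,1]<k+8)&(abs(p[...,0])<12)&(h>-3)&(h<22);print(k,m.sum(),np.percentile(h[m],[2,98]).round(1))
E
```

```text
[-2.44197388  1.54575235  4.44346185] [ 18.6   8.3 115.3 -45.9  29.4  68.7] [0.5389949  0.12331979 0.16033953]
back [141.1 141.7]
 hx -16 56 [ 97.7  99.   99.9 100.9 102.3]
 hx -12 90 [91.1 92.9 95.1 96.3 98. ]
 hx -8 60 [84.  85.9 87.4 89.2 91.1]
 hx -4 25 [79.5 81.1 81.9 83.3 84.1]
 hx 0 21 [124.3 126.  127.  127.5 129. ]
 hx 4 65 [120.2 123.6 126.7 129.2 131.6]
 hx 8 98 [114.1 120.3 124.8 130.6 134.7]
 hx 12 283 [112.5 114.3 115.6 120.9 134.3]
 hx 16 305 [ 90.9 116.9 118.1 120.1 133. ]
 hx 20 248 [ 73.9 120.4 121.7 123.1 133.5]
-64 271 [1.7 3.9]
-48 263 [1.5 3.8]
-32 261 [1.7 3.9]
20 200 [1.2 3.6]
30 258 [1.3 3.8]
40 264 [1.3 3.7]
60 250 [1.2 3.4]
72 252 [1.1 3.4]
```

The head is down 13 mm with about 7 N on it, the flap is fully open and smooth with no nut on it, and the trough is bare. I lift straight up, then level the chute while backing away.

Call:
arm_command --pt "255 0 0 0.1 0 0 0" --pt "255 0 0 0.2 0 0 0" --pt "255 0 0 0.3 0 0 0" --pt "255 0 0 0.3 0 0 0" --pt "255 0 0 0.2 0 0 0" --pt "255 0.1 -0.03 0 0.15 0.56 0" --pt "255 0.2 -0.05 0 0.15 0.56 0" --pt "255 0.2 -0.05 0 0.15 0.56 0" --pt "255 0.2 -0.05 0 0.15 0.56 0" --pt "255 0.1 -0.03 0 0.15 0.56 0" --pt "255 0 0 0 0.15 0.56 0" --pt "255 0 0 0 0.15 0.56 0" --pt "255 0 0 0 0.15 0.56 0" --pt "255 0 0 0 0 0 0" --pt "255 0 0 0 0 0 0"

```text
clock: 21.9
tool_pos: [0.5867, 0.1107, 0.2259]
eef_rot: [[0.255, 0.967, 0.003], [0.967, -0.255, 0.002], [0.002, 0.002, -1.0]]
ft_force: [-0.2, -0.2, -2.5]
gripper_width: 0.0115
finger_force: 60.9
```

```bash
python3 - <<'E'
from h import *
s=sense();print(s["ft_force"],s["tool_pos"],np.round(s["q"],1))
R=np.array(s["eef_rot"]);print(R.round(4))
W=cloud(grab_frame("wrist"));p=(W-s["tool_pos"])@R*1e3;h=9.5-p[...,2]
for k in(-64,-48,-32,20,30,40,60,72):
    m=(p[...,1]>=k)&(p[...,1]<k+8)&(abs(p[...,0])<12)&(h>-3)&(h<22);print(k,m.sum(),np.percentile(h[m],[2,98]).round(1))
# flap / inlet seen from here
a=np.radians(-15);ex=np.array([np.cos(a),np.sin(a)])
c=W[...,:2]-[.4826,.1372];hx=c@ex*1e3;hy=c@[-ex[1],ex[0]]*1e3;z=W[...,2]*1e3
k=(hx>-17)&(hx<20)&(abs(hy-1)<15)&(z>90)&(z<142);print("flap",k.sum(),np.percentile(z[k],[2,25,50,75,98]).round(1))
E
```

```text
[-0.15401969 -0.20497132 -2.5205076 ] [0.58674831 0.11069543 0.22593596] [ 7.1 22.8 78.4  0.1 78.6 21.9]
[[ 0.255   0.9669  0.0027]
 [ 0.9669 -0.255   0.0016]
 [ 0.0023  0.0021 -1.    ]]
-64 282 [1.1 3.4]
-48 261 [1.2 3.6]
-32 259 [1.2 3.5]
20 173 [1.1 3.2]
30 256 [1.  3.4]
40 255 [1.  3.7]
60 253 [1.  3.4]
72 241 [1.  3.5]
flap 884 [123.9 124.8 125.2 125.7 126.6]
```

The inlet flap is flat with nothing on it, and the chute is empty and level. I carry it to the clear area and set it down.

Call:
arm_command --pt "255 -0.1 -0.2 0 0 0 0" --pt "255 -0.18 -0.38 0 0 0 0" --pt "255 -0.22 -0.46 0 0 0 0" --pt "255 -0.22 -0.46 0 0 0 0" --pt "255 -0.22 -0.46 0 0 0 0" --pt "255 -0.22 -0.46 0 0 0 0" --pt "255 -0.18 -0.38 0 0 0 0" --pt "255 -0.1 -0.2 -0.1 0 0 0" --pt "255 0 0 -0.4 0 0 0" --pt "255 0 0 -0.6 0 0 0" --pt "255 0 0 -0.7 0 0 0" --pt "255 0 0 -0.7 0 0 0" --pt "255 0 0 -0.5 0 0 0" --pt "255 0 0 -0.3 0 0 0" --pt "255 0 0 -0.1 0 0 0" --pt "255 0 0 0 0 0 0"

```text
clock: 23.95
tool_pos: [0.5005, -0.0693, 0.0224]
eef_rot: [[0.255, 0.967, 0.002], [0.967, -0.255, 0.002], [0.003, 0.001, -1.0]]
ft_force: [0.9, 0.2, -1.8]
gripper_width: 0.0115
finger_force: 60.9
```

Call:
arm_command --pt "255 0 0 -0.08 0 0 0" --pt "255 0 0 -0.06 0 0 0" --pt "255 0 0 -0.04 0 0 0" --pt "255 0 0 -0.02 0 0 0" --pt "255 0 0 0 0 0 0" --pt "255 0 0 0 0 0 0"

```text
clock: 24.7
tool_pos: [0.5006, -0.0693, 0.0104]
eef_rot: [[0.255, 0.967, 0.002], [0.967, -0.255, 0.002], [0.003, 0.001, -1.0]]
ft_force: [0.0, -0.1, -1.6]
gripper_width: 0.0115
finger_force: 60.9
```

Call:
arm_command --pt "255 0 0 -0.012 0 0 0" --pt "255 0 0 -0.012 0 0 0" --pt "255 0 0 0 0 0 0"

```text
clock: 25.08
tool_pos: [0.5006, -0.0693, 0.0091]
eef_rot: [[0.255, 0.967, 0.002], [0.967, -0.255, 0.002], [0.003, 0.001, -1.0]]
ft_force: [-2.6, 1.2, 4.6]
gripper_width: 0.0113
finger_force: 62.0
```

On the table, with force up to +4.6 N. I open slowly and rise.

Call:
arm_command --pt "200 0 0 0 0 0 0" --pt "150 0 0 0 0 0 0" --pt "110 0 0 0 0 0 0" --pt "110 0 0 0 0 0 0" --pt "110 0 0 0 0 0 0" --pt "110 0 0 0.2 0 0 0" --pt "110 0 0 0.4 0 0 0" --pt "110 0 0 0.7 0 0 0" --pt "110 0 0 0.7 0 0 0" --pt "110 0 0 0.5 0 0 0" --pt "110 0 0 0 0 0 0"

```text
clock: 26.45
tool_pos: [0.5015, -0.0695, 0.1618]
eef_rot: [[0.255, 0.967, 0.007], [0.967, -0.255, 0.001], [0.003, 0.006, -1.0]]
ft_force: [0.1, -1.2, -0.3]
gripper_width: 0.0484
finger_force: 0.0
```

```bash
python3 - <<'E'
from h import *
s=sense();t=s["tool_pos"];R=np.array(s["eef_rot"]);print(t,s["gripper_width"],s["ft_force"])
W=cloud(grab_frame("wrist"));al,ac,z=chute(W,R[:2,1],t)
for k in np.arange(-.06,.09,.02):
    q=(abs(ac)<.025)&(abs(al-k)<.01)&(z<.04)
    if q.sum()>9: print(round(k,2),"top",np.percentile(z[q],97).round(4))
S=cloud(grab_frame("scene"));x,y,z=np.moveaxis(S,-1,0);m=(np.hypot(x-.682,y-.007)<.03)&(z>.03);print("bottle",m.sum(),np.nanmax(z[m]))
E
```

```text
[ 0.50149649 -0.06949192  0.16176262] 0.04843748675281212 [ 0.08018012 -1.15788185 -0.31561692]
-0.06 top 0.0191
-0.04 top 0.0189
-0.02 top 0.0227
0.0 top 0.0339
0.02 top 0.0226
0.04 top 0.0191
0.06 top 0.0188
0.08 top 0.0192
bottle 186 0.08922531611498064
```

```bash
python3 -c "
from station import *
print(sign_off())"
```

```text
the job is handed in; nothing more can be done
None
```

I handed the job in at about 26.5 s, and the hand-in gave no verdict. The nuts look to be in the hopper (trough bare except under the bridge, which the camera could not see; flap clear; container not seen inside), the chute lies flat and clear, and the bottle stands.

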